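# Hang a dish carrier on the guarded rail and slide it to the cursor

## Task

Hook the standing steel dish hanger onto the rail of the stand at the open end, where no guard strip lies above the rail, and let it rest there; then slide it along the rail under the guard strip until it is centred at the pointer of the cursor on the base, and leave it hanging there plumb and still. Keep the hanger upright throughout, and do not move the cursor or disturb the two capped vials.

Things in the scene. Friction and masses are not known exactly. Their poses are not given: they have to be found in the camera images.
- stand: Fixed aluminium hanging-rail stand, base plate 130 x 380 x 12 mm, turned up to 15 degrees. Origin: centre of the underside. y runs along the rail toward its open end, x away from the robot, z up. Posts (24 mm in x, 16 mm in y) at y = +170 mm (open end, top 170 mm high) and y = -170 mm (top 198 mm).
- rail_mid (a point): Middle of the rail's axis, 160 mm above the stand's underside; axes as the stand. The rail is a fixed 12 mm round steel bar along y between the posts, y = -162 to +162 mm.
- guard_end (a point): Middle of the underside of the guard strip at its end toward the open part of the rail, at y = +20 mm, 27 mm above the rail's axis; axes as the stand. The strip (16 mm wide, x = -8 to +8 mm, 5 mm thick) lies above the rail from here to the post at y = -170 mm; from here to the other post the rail is open above.
- cursor_tip (a point): Tip of the upright steel pointer (6 mm wide) of the black cursor block on the front (robot side) edge of the base, at x = -52 mm, y = -110 to -30 mm on the stand, so always beside the guarded part; 42.5 mm above the stand's underside; axes as the stand. Friction of about 8 N holds it. Its place along the stand's y is the mark.
- hanger: Loose steel hanger, 0.25 to 0.4 kg, standing on a round pan (74 mm across, 8 mm thick, centre at x = -4.5 mm) with a fixed lidded moisture dish (60 mm across, 34 mm high). Origin: underside, below the saddle; z up. A flat upright (5 x 14 mm, centre x = +36 mm) rises beside the dish to the hook and grip stud. Hung by its saddle it is plumb, either way round.
- saddle (a point): Where the rail's axis lies when the rail is seated in the hook's V saddle (open downward): x = 0, y = 0, 106 mm above the hanger's underside; axes as the hanger, the rail lying along y. The arm over it is 20 mm wide in y, its top 16 mm above this point, so 11 mm below the guard strip when seated.
- lip (a point): Lower end of the hook's lip (4 mm thick, 20 mm wide), at x = -19.5 mm, 85 mm above the hanger's underside, 21 mm below the saddle point. The hook opens toward -x: the rail enters level from the -x side through the 43 mm gap between this end and the top of the dish's lid knob (42 mm above the underside), then the hanger is lowered. At the start -x points away from the robot, within 40 degrees.
- stud (a point): Centre of the black grip stud on top of the hanger's upright, 16 mm in x, 18 mm in y, 40 mm high; at x = +36 mm, y = 0, 156 mm above the hanger's underside; axes as the hanger. With the hook seated, the stud's underside is 30 mm above the rail's axis and it stands 20 mm beside the guard strip.
- vial_a: Capped sample vial standing on the bench, 32 mm across, 72 mm high, between the hanger and the stand; origin at the centre of its underside.
- vial_b: Capped sample vial standing on the bench in front of the stand's open end, 32 mm across, 72 mm high; origin at the centre of its underside.

How it is judged:
By the outcome, as a careful person would: the job done as asked, in the order asked, and still so for the second after the job is handed in, with the robot touching nothing.
It also fails if it takes over 53 s, if anything falls off the work surface, if the arm or the gripper's body presses on something with over 40 N, if the wrist force passes 120 N, or if a joint passes its speed limit or range.

## Robot

A 7-joint arm with a two-finger parallel gripper is mounted at the origin on a cart in front of the work surface, level with it; the furniture and walls round the work are solid. World frame = base frame: x ahead of the robot, y to its left, z up, the work surface at z = 0. Lengths are in mm, angles in rad, forces in N, time in s.
With the tool pointing down it reaches from about 425 to 975 mm from the base axis. Payload 16.7 kg.
Tool frame: the origin (TCP) lies midway between the tips of the shut fingers; the grasp point (between the pads) lies 19 mm behind it; z points along the fingers, y is the line along which they close (so a half turn about z gives the same grasp; the last joint's range is limited). The gripper opens to 85 mm and grips with 20 to 120 N. Pads are 22 mm wide; open, the fingers measure 114 mm over their backs; the gripper's body (76 mm by 85 mm) begins 54 mm behind the grasp point. The pads swing forward as they close: fully open they stand 13 mm farther back than shut.
Start: joints at [-1.423, 0.426, 0.074, 1.606, -0.034, 1.111, -0.067], TCP at [197.417, 645.448, 231.302] pointing down, gripper open.
Joint ranges: [-2.85, 2.85], [-0.5, 2.14], [-1.23, 1.37], [0.21, 2.46], [-1.02, 4.16], [0.16, 2.05], [-2.73, 2.73]. Speed limits (rad/s): [1.89, 1.89, 2.39, 2.39, 3.01, 3.01, 3.01].

## Interface

Orientations are given as a rotation vector (axis times angle).
In Python, from cell import * gives the robot as it stands. The module is installed in compiled form; this text tells all that it offers. Calls block until the motion is done:
- goto(position, orientation): joint-space move of the TCP to a pose.
- move_linear(position, max_speed=150, attitude=None): straight line of the TCP; attitude=None keeps the orientation; max_speed is the mean speed in mm/s.
- movej(angles): joint-space move.
- grip(opening, newtons=None): opening from 0.0 (shut) to 1.0 (fully open); newtons is the grip in N (None keeps the last); returns when the fingers have stopped.
- pause(seconds).
- inverse_kinematics(position, orientation): joint angles nearest the present ones, or None.
- get_state(): the state.
- snapshot(name): name is "scene" or "side" or "wrist"; returns the picture (384x512x3 uint8, red, green, blue); there is no depth.
- camera_info(name): a dict with "intrinsics" (3x3 intrinsics, pixels), "camera_from_world" (4x4, takes a point from world to camera coordinates); the wrist camera has in their place "T_tool_cam" (4x4, takes a point from camera to tool coordinates, whose origin is the TCP and whose axes are the flange's). Camera axes: x right, y down, z forward; pixel columns grow to the right and rows downward; lengths in mm; the calibration is good to about 2 mm. The wrist camera is an equidistant fisheye: a pixel r from the principal point sees the ray r / f radians off the axis. A picture is of the moment at which its call begins: read the wrist's pose just before it. camera_info takes no time and is no camera call.
A pose or a line that the arm cannot do raises MotionError and nothing moves.
- hand_in(): hands the job in; it is judged then, once.
The state is a dict: "t": time; "q": joint angles; "qvel": joint speeds; "joint_torque": joint torques, N m; "tcp_pos": TCP position; "ee_rot": TCP orientation; "force": force on the tool from outside, world axes, zero at the start; "wrist_torque": the same for the moment, N m; "gripper_width": opening from 0.0 (shut) to 1.0 (fully open); "gripper_force": force on a finger pad.
Only numpy, scipy, OpenCV 4.12 (cv2) and the standard library are available. Lean on these libraries where they do the work, as an engineer would, in place of code of your own. Each camera call takes 0.05 s, during which the arm holds its last target. There are 200 camera calls.

## Working session

There is one attempt and no reset: what is moved stays moved. The work goes in short steps, each a Python script; the robot and the scene stay as the last script left them, time stands still between calls to the robot, and variables do not carry over. Pictures are saved under pics/ and viewed, at most 11 in all, crops included, and the job is handed in when it is done.

```bash
mkdir -p pics; python3 - <<'E'
from cell import *
import cv2,numpy as np
np.set_printoptions(precision=3,suppress=True)
for n in("scene","side","wrist"):
    im=snapshot(n); cv2.imwrite(f"pics/{n}0.png",im[:,:,::-1]); print(n,camera_info(n))
s=get_state();print(s)
E
```

```text
scene {'intrinsics': array([[468.817,   0.   , 257.35 ],
       [  0.   , 468.817, 183.028],
       [  0.   ,   0.   ,   1.   ]]), 'camera_from_world': array([[   0.869,   -0.494,   -0.005, -469.947],
       [  -0.274,   -0.474,   -0.837,  240.464],
       [   0.411,    0.729,   -0.547,  959.148],
       [   0.   ,    0.   ,    0.   ,    1.   ]])}
side {'intrinsics': array([[356.749,   0.   , 264.222],
       [  0.   , 356.749, 183.559],
       [  0.   ,   0.   ,   1.   ]]), 'camera_from_world': array([[ -0.989,  -0.143,   0.024, 516.987],
       [ -0.078,   0.389,  -0.918, 167.393],
       [  0.122,  -0.91 ,  -0.396, 785.145],
       [  0.   ,   0.   ,   0.   ,   1.   ]])}
wrist {'intrinsics': array([[297.319,   0.   , 262.253],
       [  0.   , 297.319, 188.336],
       [  0.   ,   0.   ,   1.   ]]), 'T_tool_cam': array([[  -0.001,   -0.952,   -0.307,   80.234],
       [   1.   ,   -0.001,    0.   ,    0.7  ],
       [  -0.001,   -0.307,    0.952, -140.738],
       [   0.   ,    0.   ,    0.   ,    1.   ]])}
{'t': 0.15, 'q': array([-1.423,  0.427,  0.074,  1.606, -0.034,  1.111, -0.067]), 'qvel': array([ 0.001, -0.001,  0.001, -0.002, -0.002, -0.001,  0.001]), 'joint_torque': array([  0.004, -95.033,   3.764, -46.376,   0.019,   0.008,  -0.   ]), 'tcp_pos': array([197.338, 645.179, 230.771]), 'ee_rot': array([-0.465, -3.107,  0.002]), 'force': array([ 0.08 , -0.089, -0.585]), 'wrist_torque': array([-0.013, -0.03 , -0.004]), 'gripper_force': 0.0, 'gripper_width': 1.0014761488012964}
```

View pics/scene0.png

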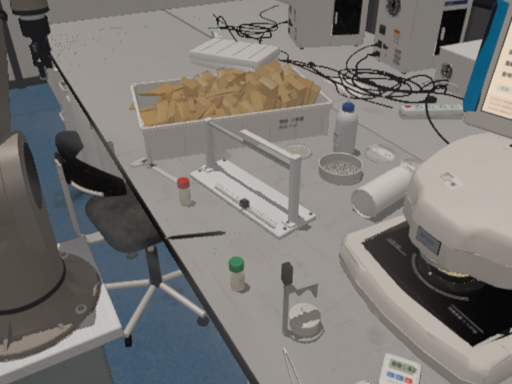

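View pics/side0.png

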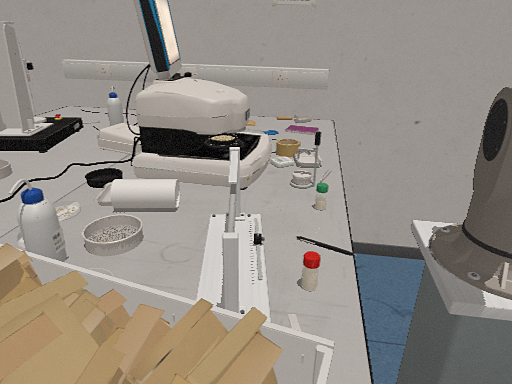

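View pics/wrist0.png

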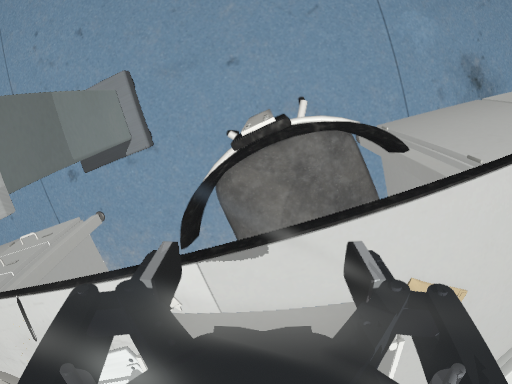

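The scene view shows the stand with its guard strip at the near end (strip from about (300,155) to (243,133)). The cursor is at (244,203), the red vial (b) at (184,190), the green vial (a) at (237,272), the stud at (287,273) and the dish at (304,320). In the side view the stud is at (318,138). The wrist camera sees only the bench edge. Next I'll enlarge the parts that matter.

```bash
python3 - <<'E'
import cv2,numpy as np
a=cv2.imread("pics/scene0.png")[110:350,150:330]; b=cv2.imread("pics/side0.png")[110:350,195:335]
o=np.hstack([cv2.resize(i,None,fx=2.5,fy=2.5,interpolation=cv2.INTER_CUBIC) for i in(a,b)])
cv2.imwrite("pics/comp.png",o)
E
```

```text
(no output)
```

View pics/comp.png

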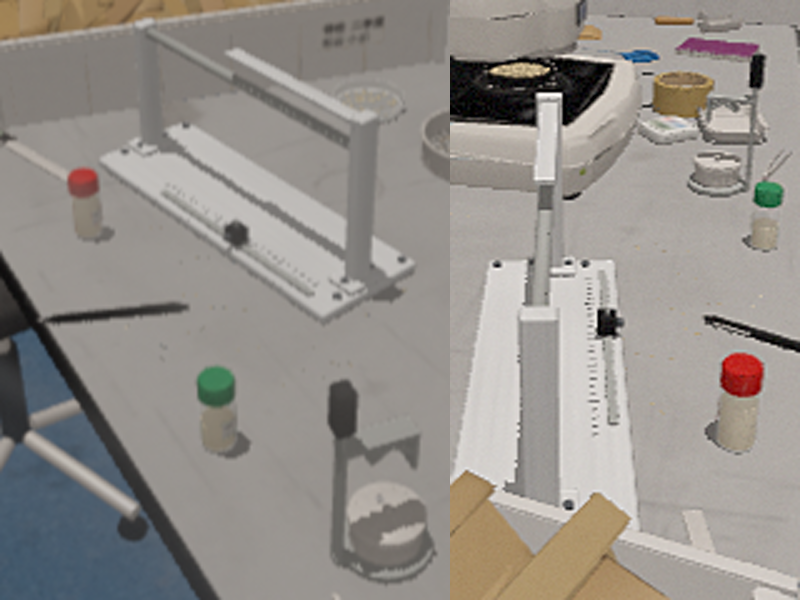

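The composite shows the plate's top corners at (102,160), (183,124), (413,265) and (322,308), the cursor block at (236,233), and the stud at (342,408) in scene and (757,71) in side. The lip end is around (418,465), and the dish lid is at about (388,500).

```bash
cat > h.py <<'E'
import numpy as np,cv2
from cell import *
from scipy.spatial.transform import Rotation as R
from scipy.optimize import least_squares
np.set_printoptions(precision=2,suppress=True)
CI={n:camera_info(n) for n in("scene","side","wrist")}
def ray(n,u,v):
    K=CI[n]["intrinsics"];T=np.linalg.inv(CI[n]["camera_from_world"])
    return T[:3,3],T[:3,:3]@np.linalg.solve(K,[u,v,1])
def onz(n,u,v,z):
    o,d=ray(n,u,v);return o+d*(z-o[2])/d[2]
def proj(n,p):
    T=CI[n]["camera_from_world"];c=T[:3,:3]@np.asarray(p,float)+T[:3,3];w=CI[n]["intrinsics"]@c;return w[:2]/w[2]
def wray(st,u,v):
    K=CI["wrist"]["intrinsics"];d=np.array([u-K[0,2],v-K[1,2]]);r=np.hypot(*d);a=r/K[0,0]
    c=np.array([*(np.sin(a)*d/max(r,1e-9)),np.cos(a)]);T=CI["wrist"]["T_tool_cam"];Q=R.from_rotvec(st["ee_rot"]).as_matrix()
    return st["tcp_pos"]+Q@T[:3,3],Q@T[:3,:3]@c
def wonz(st,u,v,z):
    o,d=wray(st,u,v);return o+d*(z-o[2])/d[2]
def wproj(st,p):
    T=CI["wrist"]["T_tool_cam"];Q=R.from_rotvec(st["ee_rot"]).as_matrix();K=CI["wrist"]["intrinsics"]
    c=T[:3,:3].T@(Q.T@(np.asarray(p,float)-st["tcp_pos"])-T[:3,3]);a=np.arctan2(np.hypot(c[0],c[1]),c[2])
    return K[:2,2]+K[0,0]*a*c[:2]/np.hypot(c[0],c[1])
def tri(rs):
    A=0;b=0
    for o,d in rs:
        d=d/np.linalg.norm(d);P=np.eye(3)-np.outer(d,d);A=A+P;b=b+P@o
    return np.linalg.solve(A,b)
def down(yaw): # tool z down, tool y (closing) along world direction yaw
    y=np.array([np.cos(yaw),np.sin(yaw),0]);z=np.array([0,0,-1.]);return R.from_matrix(np.c_[np.cross(y,z),y,z]).as_rotvec()
E
python3 - <<'E'
from h import *
sc=lambda x,y:(x/2.5+150,y/2.5+110); sd=lambda x,y:((x-450)/2.5+195,y/2.5+110)
obs=[("scene",sc(102,160),(-65,190)),("scene",sc(183,124),(65,190)),("scene",sc(413,265),(65,-190)),("scene",sc(322,308),(-65,-190)),("side",sd(490,262),(65,-190)),("side",sd(612,262),(-65,-190))]
W=[onz(n,*p,12) for n,p,_ in obs]; print(np.array(W))
L=np.array([o[2] for o in obs],float)
def f(p):
    c,s=np.cos(p[2]),np.sin(p[2]);return (L@np.array([[c,s],[-s,c]])+p[:2]-np.array(W)[:,:2]).ravel()
r=least_squares(f,[600,0,0],loss='soft_l1',f_scale=3);print("stand",r.x,np.degrees(r.x[2]),r.fun)
print("stud",tri([ray("scene",*sc(342,408)),ray("side",*sd(757,71))]), onz("scene",*sc(342,408),156),onz("side",*sd(757,71),156))
print("dish lid",onz("scene",*sc(388,503),36),"side pan", onz("side",*sd(716,183),8))
print("vials",onz("scene",*sc(84,180),72),onz("scene",*sc(216,381),72),onz("side",*sd(742,366),72),onz("side",*sd(768,190),72))
print("cursor",onz("scene",*sc(236,233),25),onz("side",*sd(606,322),25))
E
```

```text
[[473.33 266.83  12.  ]
 [589.57 293.58  12.  ]
 [665.49 -73.31  12.  ]
 [551.02 -85.23  12.  ]
 [669.88 -60.61  12.  ]
 [546.52 -84.02  12.  ]]
stand [568.8  104.93   0.21] 12.137814764383029 [ -8.02  10.19   2.82  10.77   6.81   6.16  -5.82  -9.26   2.42  -6.55
  -1.32 -10.47]
stud [ 411.13 -330.96  155.31] [ 410.97 -331.51  156.  ] [ 410.98 -328.16  156.  ]
dish lid [ 456.3 -331.5   36. ] side pan [ 450.33 -323.48    8.  ]
vials [409.21 148.92  72.  ] [ 388.44 -182.88   72.  ] [411.82 166.39  72.  ] [ 391.32 -164.76   72.  ]
cursor [529.82  47.67  25.  ] [531.02  51.33  25.  ]
```

```bash
python3 - <<'E'
from h import *
import pickle
D=np.radians
goto([530,60,330],down(D(102)));pause(.2)
s1=get_state();a=snapshot("wrist")
goto([415,-331,270],down(D(92)));pause(.2)
s2=get_state();b=snapshot("wrist")
pickle.dump((s1,s2),open("s.pkl","wb"))
cv2.imwrite("pics/w1.png",a[:,:,::-1]);cv2.imwrite("pics/w2.png",b[:,:,::-1])
print(s1["tcp_pos"],s2["tcp_pos"],s2["t"],s2["q"],s2["ee_rot"],s2["force"])
E
```

```text
[530.02  60.43 329.91] [ 415.6  -330.37  270.02] 4.5417 [-0.37  0.26  1.11  1.92 -0.26  1.11  2.45] [-0.06  3.14  0.  ] [-0.57  0.48 -0.79]
```

View pics/w1.png

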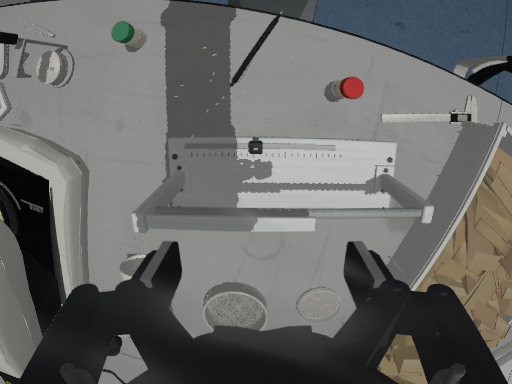

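View pics/w2.png

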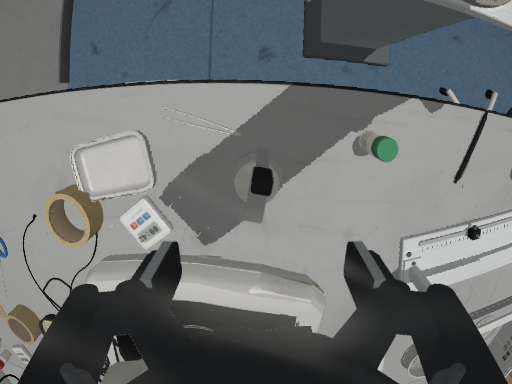

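The first wrist view shows the stand: plate front edge from about (170,138) to (396,144), cursor at (255,147), rail from (135,215) to (430,213), and vials at (124,32) and (351,88). In the second, the stud is at (262,181), the hook arm ends at (255,222), and the pan is at about (258,178). I'll zoom in once to get sub-pixel values.

```bash
python3 - <<'E'
import cv2,numpy as np
a=cv2.imread("pics/w1.png")[130:238,130:440]; b=cv2.imread("pics/w2.png")[135:237,215:305]; c=cv2.imread("pics/w1.png")[132:166,215:295]
o=np.zeros((600,800,3),np.uint8)
A=cv2.resize(a,None,fx=2.5,fy=2.5,interpolation=cv2.INTER_CUBIC);o[:270,:775]=A
B=cv2.resize(b,None,fx=3.2,fy=3.2,interpolation=cv2.INTER_CUBIC);o[272:272+B.shape[0],:B.shape[1]]=B[:328]
C=cv2.resize(c,None,fx=6,fy=6,interpolation=cv2.INTER_CUBIC);o[300:504,300:780]=C
cv2.imwrite("pics/z.png",o);print(B.shape)
E
```

```text
(326, 288, 3)
```

View pics/z.png

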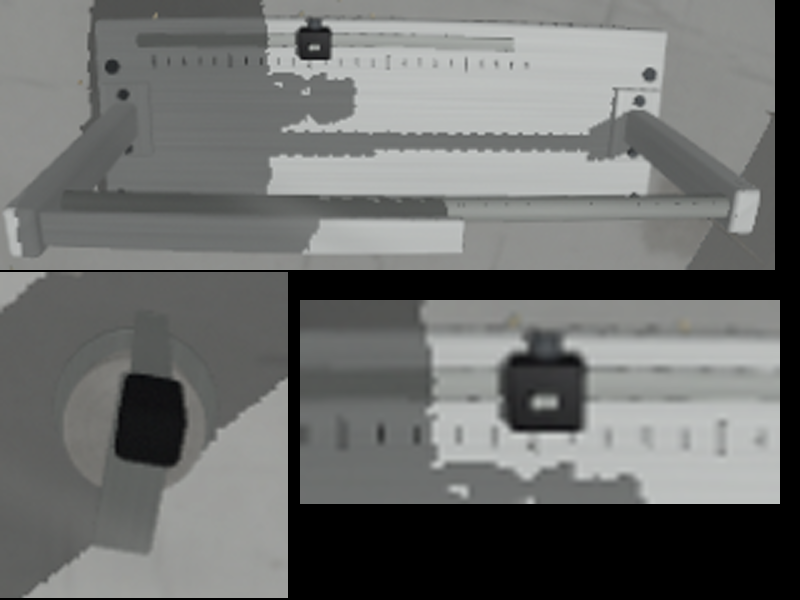

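In the zoom, the pointer tip's top is at (544,402), the guard end corners at (462,222) and (463,250), and the post tops at (746,212) and (12,231). The hook arm's end edge runs (95,545)–(150,553), and the stud's far top edge runs (118,460)–(180,467).

```bash
python3 - <<'E'
from h import *
import pickle
s1,s2=pickle.load(open("s.pkl","rb"))
a=lambda x,y:(x/2.5+130,y/2.5+130); b=lambda x,y:(x/3.2+215,(y-272)/3.2+135)
sc=lambda x,y:(x/2.5+150,y/2.5+110); sd=lambda x,y:((x-450)/2.5+195,y/2.5+110)
def fit(W,L,x0):
    W=np.array(W)[:,:2];L=np.array(L,float)
    def f(p):
        c,s=np.cos(p[2]),np.sin(p[2]);return (L@np.array([[c,s],[-s,c]])+p[:2]-W).ravel()
    r=least_squares(f,x0,loss='soft_l1',f_scale=2);print(r.x,np.degrees(r.x[2]));print(r.fun.reshape(-1,2).T);return r.x
obs=[((95,20),12,(-65,-190)),((667,32),12,(-65,190)),((462,222),192,(-8,20)),((463,250),192,(8,20)),((746,212),170,(0,170)),((12,231),198,(0,-170))]
W=[wonz(s1,*a(*p),z) for p,z,_ in obs]
st=fit(W,[o[2] for o in obs],[570,100,.2])
tip=wonz(s1,215+(544-300)/6,132+(402-300)/6,42.5)
c,s=np.cos(st[2]),np.sin(st[2]);Rs=np.array([[c,-s],[s,c]])
print("tip",tip,"in stand",Rs.T@(tip[:2]-st[:2]))
ob=[((95,545),122,(-21.5,10)),((150,553),122,(-21.5,-10)),((118,460),176,(28,9)),((180,467),176,(28,-9)),((122,374),136,(44,9)),((183,381),136,(44,-9))]
W=[wonz(s2,*b(*p),z) for p,z,_ in ob];
# try sign of y: hanger yaw ~180
h=fit(W,[(o[2][0],o[2][1]) for o in ob],[450,-331,np.pi])
h2=fit(W,[(o[2][0],-o[2][1]) for o in ob],[450,-331,np.pi])
for n,q in(("scene",sc(342,408)),("side",sd(757,71))):
    for hh in(h,h2): 
        S=[hh[0]+36*np.cos(hh[2]),hh[1]+36*np.sin(hh[2]),156];print(n,S,proj(n,S)-q)
# stand check in scene
for n,q,L in [("scene",sc(102,160),(-65,190,12)),("scene",sc(413,265),(65,-190,12)),("scene",sc(322,308),(-65,-190,12)),("scene",sc(148,23),(0,170,170)),("scene",sc(362,117),(0,-170,198)),("side",sd(550,98),(0,-170,198)),("side",sd(541,312),(0,170,170))]:
    print(n,L,proj(n,[*(st[:2]+Rs@L[:2]),L[2]])-q)
print("vial b",wonz(s1,351,88,72),"a",wonz(s2,384,148,72))
E
```

```text
[570.95 105.88   0.2 ] 11.185984870927989
[[-0.53 -1.07 -1.22  2.13  0.71  0.37]
 [-3.61  0.91  0.22 -0.64  0.    1.71]]
tip [529.47  51.87  42.5 ] in stand [-51.17 -44.94]
[ 445.55 -333.95    3.02] 172.8689245408326
[[ 0.62  0.88  0.31  1.19 -2.28 -1.55]
 [-0.6   0.9  -1.69 -0.08  0.76  0.42]]
[ 445.5  -329.6     3.32] 190.2008269844179
[[ -0.13   1.19   0.01   1.84  -2.45  -0.76]
 [ 30.    -8.04  12.02 -21.95   9.65 -26.27]]
scene [np.float64(409.8304726885833), np.float64(-329.47991118924165), 156] [-1.2  -0.49]
scene [np.float64(410.0734767522465), np.float64(-335.97199589526514), 156] [0.97 1.8 ]
side [np.float64(409.8304726885833), np.float64(-329.47991118924165), 156] [ 0.39 -0.1 ]
side [np.float64(410.0734767522465), np.float64(-335.97199589526514), 156] [ 0.32 -0.69]
scene (-65, 190, 12) [-2.71 -1.77]
scene (65, -190, 12) [ 0.72 -1.86]
scene (-65, -190, 12) [-0.75  2.78]
scene (0, 170, 170) [-2.16 -1.27]
scene (0, -170, 198) [-0.09 -1.41]
side (0, -170, 198) [ 0.56 -2.06]
side (0, 170, 170) [-0.68 -1.01]
vial b [412.52 159.72  72.  ] a [ 387.8  -181.29   72.  ]
```

```bash
cat >> h.py <<'E'
ST=np.array([570.95,105.88]);SY=0.19523;Rs=np.array([[np.cos(SY),-np.sin(SY)],[np.sin(SY),np.cos(SY)]])
HY=np.radians(172.87);STUD=np.array([410.3,-329.8])
def S(x,y,z): return [*(ST+Rs@[x,y]),z]
E
python3 - <<'E'
from h import *
for k in(0,np.pi):
    g=HY-np.pi/2+k; p=SY+np.pi/2+k
    for P,y in[([*STUD,270],g),([*STUD,141],g),([*STUD,240],g),([465,-60,240],(g+p)/2),(S(-120,75,238),p),(S(-36,75,238),p),(S(-36,75,195),p),(S(-36,-45,195),p),(S(-36,-45,260),p)]:
        q=inverse_kinematics(P,down(y));print(np.round(P),np.degrees(y)//1,q)
E
```

```text
[ 410. -330.  270.] 82.0 [-0.41  0.27  1.16  1.93 -0.27  1.11  2.31]
[ 410. -330.  141.] 82.0 [-0.22  0.45  0.99  2.06 -0.49  0.88  2.5 ]
[ 410. -330.  240.] 82.0 [-0.36  0.31  1.12  1.97 -0.32  1.06  2.35]
[465 -60 240] 92.0 [-1.17  0.15  1.29  2.09 -0.17  1.02  1.82]
[439. 156. 238.] 101.0 [-1.04  0.06  0.59  2.08 -0.04  1.01  1.34]
[521. 172. 238.] 101.0 [-1.29  0.36  1.08  1.92 -0.36  1.07  1.7 ]
[521. 172. 195.] 101.0 [-1.33  0.52  1.2   1.97 -0.56  1.04  1.89]
[544.  55. 195.] 101.0 [-1.15  0.6   1.31  1.98 -0.66  1.1   2.22]
[544.  55. 260.] 101.0 [-1.2   0.45  1.31  1.91 -0.48  1.16  2.05]
[ 410. -330.  270.] 262.0 [-0.45  0.31  1.24  1.94 -0.32  1.12 -0.78]
[ 410. -330.  141.] 262.0 [-0.34  0.61  1.22  2.07 -0.7   0.97 -0.44]
[ 410. -330.  240.] 262.0 [-0.42  0.37  1.24  1.97 -0.4   1.08 -0.71]
[465 -60 240] 272.0 [-1.14  0.14  1.26  2.09 -0.15  1.02 -1.34]
[439. 156. 238.] 281.0 [-1.05  0.06  0.61  2.08 -0.04  1.01 -1.8 ]
[521. 172. 238.] 281.0 [-1.37  0.44  1.23  1.93 -0.47  1.1  -1.32]
[521. 172. 195.] 281.0 [-1.38  0.66  1.37  1.97 -0.72  1.13 -1.09]
[544.  55. 195.] 281.0 [-1.12  0.53  1.22  1.98 -0.58  1.05 -1.01]
[544.  55. 260.] 281.0 [-1.17  0.4   1.23  1.9  -0.41  1.13 -1.16]
```

```bash
python3 - <<'E'
from h import *
g=HY-np.pi/2;p=SY+np.pi/2
move_linear([*STUD,200],200,down(g)); move_linear([*STUD,141],120)
grip(0.0,60); s=get_state();print(s["tcp_pos"],s["gripper_width"],s["gripper_force"],s["force"])
move_linear([*STUD,240],120); s=get_state();print(s["force"],s["gripper_width"],s["wrist_torque"])
move_linear([465,-60,240],180,down((g+p)/2)); move_linear(S(-120,75,238),180,down(p));pause(.4)
s=get_state();print(s["t"],s["tcp_pos"],s["force"],s["wrist_torque"],s["gripper_width"])
w=snapshot("side");c=snapshot("scene")
o=np.hstack([cv2.resize(c[60:260,150:350],None,fx=2,fy=2),cv2.resize(w[110:310,185:385],None,fx=2,fy=2)])
cv2.imwrite("pics/pre.png",o[:,:,::-1])
E
```

```text
[ 410.28 -329.97  141.16] 0.20016136992320407 59.46011781692505 [-1.75 -0.33  3.65]
[ 0.22 -0.49 -3.37] 0.20142139313783172 [0.02 0.14 0.02]
10.775 [438.73 156.03 238.03] [-0.46  0.14 -2.51] [-0.04  0.12 -0.02] 0.2030619219245683
```

View pics/pre.png

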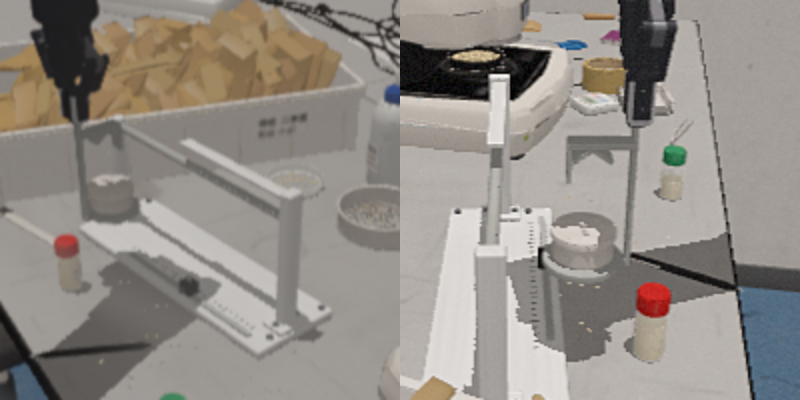

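The hanger is held upright in front of the open end with both vials standing. In the side crop the lip is at (570,180) and the dish at (583,235). I'll insert it level and then lower it under force watch.

```bash
python3 - <<'E'
from h import *
print("lip",proj("side",S(-64.5,75,182)),"seen 270,200")
s0=get_state()["force"]
move_linear(S(-36,75,238),120);s=get_state();print(s["t"],s["force"]-s0)
move_linear(S(-36,75,203),80);s=get_state();print(s["t"],s["force"]-s0)
for z in np.arange(201,189,-1.):
    move_linear(S(-36,75,z),20);s=get_state();f=s["force"]-s0;print(z,s["tcp_pos"][2],f,s["wrist_torque"])
    if f[2]>4 or np.hypot(*f[:2])>8:break
print(s["t"])
cv2.imwrite("pics/seat_s.png",snapshot("scene")[:,:,::-1]);cv2.imwrite("pics/seat_d.png",snapshot("side")[:,:,::-1])
E
```

```text
lip [269.68 198.91] seen 270,200
11.725 [0.03 0.39 1.85]
12.3167 [-0.66 -0.62  1.87]
201.0 201.1655497512075 [ 0.55 -0.78  1.64] [-0.03  0.13  0.01]
200.0 200.03585449362032 [-0.75 -0.34  0.38] [-0.01  0.14 -0.01]
199.0 198.94639974553874 [-0.43 -1.29  1.1 ] [-0.03  0.14  0.  ]
198.0 197.94511405789615 [ 1.22 -1.39  1.4 ] [0.01 0.13 0.  ]
197.0 196.93292581231103 [-0.96 -0.06  1.11] [-0.05  0.16 -0.05]
196.0 195.93382956692315 [ 0.8  -1.15  1.55] [-0.02  0.12  0.01]
195.0 195.02345947845436 [ 0.89 -1.1   1.15] [ 0.02 -0.02  0.03]
194.0 194.64422723483838 [-5.04 -1.03 16.11] [-0.25  0.98  0.02]
14.3167
```

```bash
python3 - <<'E'
from h import *
move_linear(S(-36,75,195),20); s=get_state();print(s["force"])
grip(0.4);pause(1.0);s=get_state();print(s["t"],s["force"],s["gripper_width"])
w=snapshot("side");c=snapshot("scene")
o=np.hstack([cv2.resize(c[80:230,160:310],None,fx=2.6,fy=2.6,interpolation=2),cv2.resize(w[110:260,185:335],None,fx=2.6,fy=2.6,interpolation=2)])
cv2.imwrite("pics/seat.png",o[:,:,::-1])
P=[S(0,75,160),S(-36,75,210),S(-36,75,54),S(-36,75,230)]
for q in P: print(q,((proj("scene",q)-[160,80])*2.6),(proj("side",q)-[185,110])*2.6+[390,0])
E
```

```text
[ 0.03 -0.71 -1.26]
15.975 [0.03 0.51 0.57] 0.39927663016545134
[np.float64(556.4005871900522), np.float64(179.45523079736637), 160] [178.01 138.04] [513.92 260.61]
[np.float64(521.0844764073164), np.float64(172.4715126485914), 210] [146.7 103.2] [568.11 192.77]
[np.float64(521.0844764073164), np.float64(172.4715126485914), 54] [154.67 239.63] [565.56 390.71]
[np.float64(521.0844764073164), np.float64(172.4715126485914), 230] [145.6   84.27] [568.47 164.44]
```

View pics/seat.png

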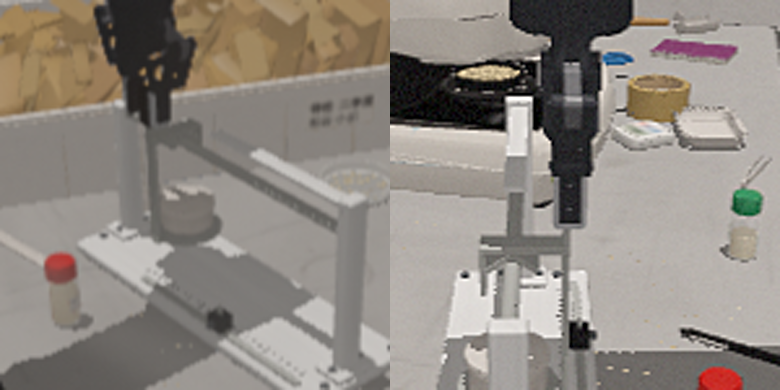

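The hanger rests freely on the open part of the rail (hook over rail at about (510,250) in the side crop, upright vertical, zero force). I'll grip it lightly again and slide it in stages.

```bash
python3 - <<'E'
from h import *
s0=get_state()["force"]
grip(0.0,25);s=get_state();print(s["force"]-s0,s["gripper_width"],s["tcp_pos"])
for y in(60,40,20,0,-20,-35,-45):
    move_linear(S(-36,y,195),50);s=get_state();f=s["force"]-s0;print(y,Rs.T@f[:2],f[2],s["wrist_torque"],s["gripper_width"])
    if np.linalg.norm(f)>20:print("STOP");break
pause(.3);s=get_state();print(s["t"],s["tcp_pos"],Rs.T@(s["tcp_pos"][:2]-ST),s["force"]-s0)
E
```

```text
[ 0.87 -1.63  1.38] 0.20856586895521023 [521.12 172.31 195.04]
60 [ 1.23 -3.41] 1.9000964204007555 [-0.82 -0.03 -0.08] 0.20576942348404456
40 [ 1.71 -3.57] 1.3620482582798155 [-0.78 -0.33 -0.13] 0.20151287632336423
20 [ 1.78 -3.27] 1.4935625962423065 [-0.59 -0.55 -0.11] 0.20373890754395516
0 [ 2.22 -3.28] 0.3697652241105316 [-0.45 -0.73 -0.07] 0.20872292106642515
-20 [ 2.7  -2.43] 0.17259538660286022 [-0.44 -0.83 -0.07] 0.20512088032487624
-35 [ 3.7  -3.47] 1.862799913527129 [-0.5  -0.93 -0.11] 0.2048987554911053
-45 [ 3.26 -3.12] 0.9558630160530714 [-0.41 -0.87 -0.06] 0.20689522086393547
20.1 [544.41  54.61 195.01] [-35.98 -45.15] [ 4.56 -2.63  1.08]
```

```bash
python3 - <<'E'
from h import *
import pickle
move_linear(S(-35.2,-45,195),20);s=get_state();print(Rs.T@s["force"][:2],s["force"])
grip(0.4);pause(.5);grip(1.0)
move_linear(S(-40,-45,300),120);pause(.5);s=get_state();w=snapshot("wrist");c=snapshot("scene");d=snapshot("side");print(s["t"],s["force"])
pickle.dump(s,open("s3.pkl","wb"))
cv2.imwrite("pics/w3.png",w[:,:,::-1])
for n,q in(("stud top",S(-36,-45,230)),("tip",S(-51.2,-45,42.5)),("arm",S(-10,-45,176))):print(n,wproj(s,q))
o=np.zeros((600,800,3),np.uint8)
o[:300,:400]=cv2.resize(c[110:260,160:360],None,fx=2,fy=2,interpolation=2);o[:300,400:800]=cv2.resize(d[130:280,165:365],None,fx=2,fy=2,interpolation=2)
o[300:600,:800]=cv2.resize(w[115:235,100:420],(800,300),interpolation=2)
cv2.imwrite("pics/f.png",o[:,:,::-1])
E
```

```text
[-1.33 -2.21] [-0.87 -2.43  5.28]
23.2417 [-0.28  0.16 -0.87]
stud top [260.39 208.09]
tip [261.13 146.31]
arm [260.77 212.48]
```

View pics/f.png

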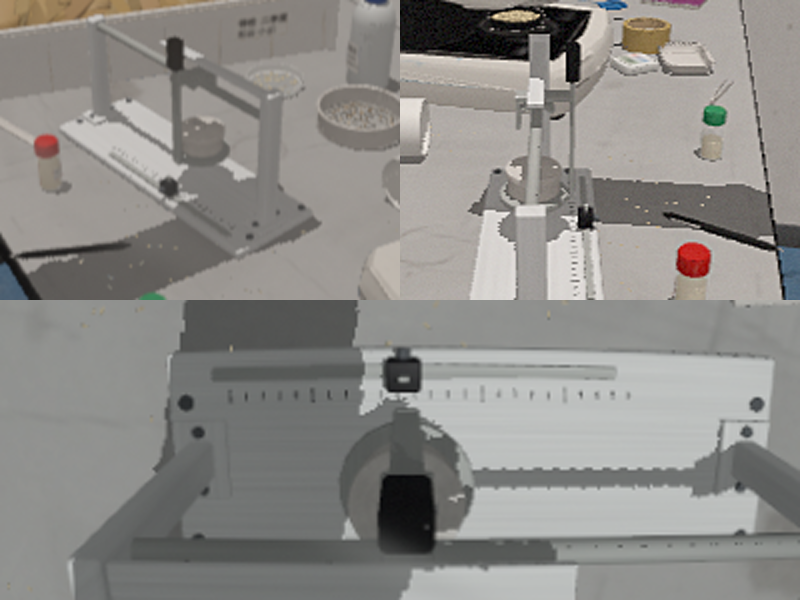

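The three vial, cursor and stand placements look unchanged, and the hanger hangs upright under the strip. In the wrist view its stud is at column ≈406, the pan at ≈407 and the tip at ≈403. I'll measure the remaining offset with masks.

```bash
python3 - <<'E'
from h import *
import pickle
s=pickle.load(open("s3.pkl","rb"));w=cv2.imread("pics/w3.png");g=cv2.cvtColor(w,cv2.COLOR_BGR2GRAY)
L=lambda u,v,z:Rs.T@(wonz(s,u,v,z)[:2]-ST)
# cursor block and bright tip inside
n,lab,st,ce=cv2.connectedComponentsWithStats((g<55).astype(np.uint8))
for i in range(1,n):
    x,y,ww,h,a=st[i]
    if 240<ce[i][0]<285 and 100<ce[i][1]<230 and a>30: print("dark",st[i],ce[i])
print(g[140:154,252:272])
for v in(160,165,170,185,190,195,200,205,210,213): print(v,g[v,246:280])
for nm,u,v,z in(("tip",261.2,146.7,42.5),("stud",262.4,212,230),("pan",263,190,62)):print(nm,L(u,v,z))
for du in(-1,1):print(L(261.2+du,146.7,42.5)-L(261.2,146.7,42.5))
E
```

```text
dark [254 138  14  14 118] [260.13 145.08]
dark [251 185  23  31 643] [262.44 199.83]
[[132  95  56  44  47  48  48  48  50  50  51  54  54  54  55  51 102 157
  157 157]
 [145  86  53  49  55  57  57  59  58  59  59  60  62  63  63  55 101 160
  160 160]
 [157  83  52  47  55  55  56  57  57  57  58  59  60  60  61  55 104 164
  164 164]
 [155  83  51  44  53  54  53  54  55  57  56  56  59  58  58  52 103 163
  163 162]
 [151  82  51  43  50  51  52  53  58  58  59  59  56  57  57  51  98 157
  157 156]
 [103  82  50  40  49  49  49  57  81  81  81  73  55  55  56  49  97 157
  157 156]
 [154  93  60  37  47  43  47 111 158 156 153 123  52  53  53  46 100 161
  161 160]
 [178 106  62  37  44  41  39  92 133 136 129 102  50  50  51  45 121 187
  188 187]
 [181 108  61  34  43  43  43  51  60  62  60  54  48  48  49  43 123 191
  192 192]
 [182 109  62  33  41  42  42  42  44  44  45  45  47  46  48  43 125 193
  193 193]
 [190 179 104  32  40  39  41  41  42  42  44  45  46  47  46  55 132 192
  193 193]
 [149 190 176  66  29  28  29  27  27  27  27  26  27  27  25  94 166 190
  189
[... 959 characters left out ...]
4  13  14
  16  13  15  14  11  14  13  15  14  56 104 104 106 106 106 106]
200 [105 105 106 107  96  34  17  16  16  15  15  16  15  15  15  14  15  15
  15  14  17  15  15  15  17  17  16  32  68  97 105 105 104 105]
205 [104 105 104 103  95  47  27  25  24  24  22  22  21  22  19  18  17  17
  18  18  18  18  18  28  51  44  14  34  75 102 102 104 105 104]
210 [ 99  97  97  97  93  64  48  46  44  42  40  38  36  33  32  31  28  26
  25  24  23  23  21  20  21  18  20  54 112 140 139 140 143 144]
213 [94 94 94 94 91 76 62 60 58 56 54 52 50 48 45 43 40 39 37 34 33 31 29 27
 25 24 24 45 76 84 83 84 84 84]
tip [-50.66 -44.91]
stud [-32.78 -43.47]
pan [  4.67 -42.53]
[-0.   -1.35]
[0.   1.35]
```

The hanger sits about 1.7 mm short, toward the open end, because friction made it lag during the drag. I'll regrip and nudge it on.

```bash
cat > nudge.py <<'E'
import sys
from h import *
import pickle
y0,y1=map(float,sys.argv[1:3])
move_linear(S(-36,y0,195),120);pause(.1);s0=get_state()["force"]
grip(0.4);grip(0.0,25);s=get_state();print(s["force"]-s0)
move_linear(S(-36,y1,195),15);s=get_state();print(Rs.T@(s["force"]-s0)[:2],s["wrist_torque"])
grip(0.4);pause(.3);grip(1.0)
move_linear(S(-40,-45,300),120);pause(.6);s=get_state();w=snapshot("wrist");print(s["t"])
pickle.dump(s,open("s4.pkl","wb"));cv2.imwrite("pics/w4.png",w[:,:,::-1])
g=cv2.cvtColor(w,cv2.COLOR_RGB2GRAY).astype(float)
L=lambda u,v,z:(Rs.T@(wonz(s,u,v,z)[:2]-ST))[1]
def edges(v,lo,hi,t):
    r=g[v,lo:hi];k=np.where(r<t)[0];a,b=k[0],k[-1]
    return (lo+a-(t-r[a])/(r[a-1]-r[a])+lo+b+(t-r[b])/(r[b+1]-r[b]))/2
p=g[144:149,256:266]-70;p[p<0]=0;u=256+(p.sum(0)@np.arange(10))/p.sum()
print("tip",u,L(u,146.5,42.5))
for v in(192,196,200): e=edges(v,246,282,60);print("stud",v,e,L(e,v,190))
E
python3 nudge.py -43.5 -46.7; python3 - <<'E'
import cv2
w=cv2.imread("pics/w4.png");cv2.imwrite("pics/f4.png",cv2.resize(w[130:225,200:320],None,fx=6,fy=6,interpolation=2))
E
```

```text
[-0.24  0.47  0.22]
[-3.2   3.84] [0.81 0.87 0.12]
28.5
tip 261.0514018691589 -45.06944607743599
stud 192 260.64914965986395 -44.95878887137976
stud 196 260.57712985938787 -45.03185882679223
stud 200 260.59181034482754 -45.02794933537993
```

View pics/f4.png

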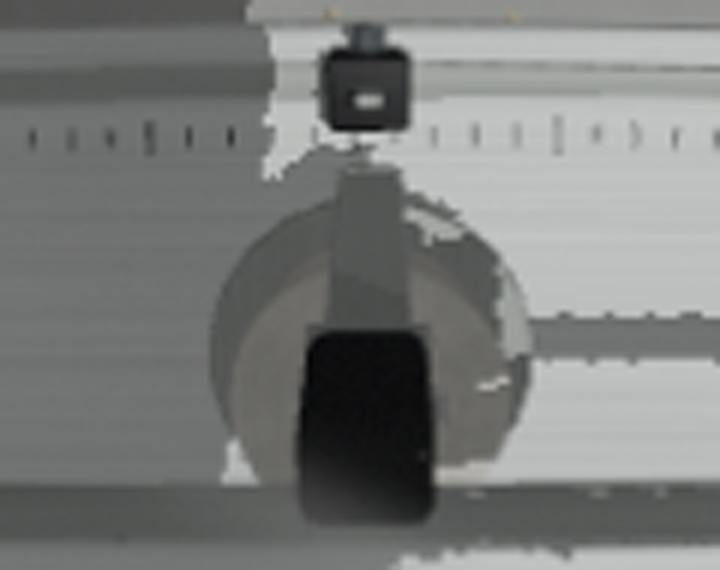

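The stud is at −45.0 mm and the tip at −45.1 mm along the rail. The upright, pan and pointer line up, and the hanger is free and still.

```bash
python3 -c "
from cell import *
pause(1);print(hand_in(),get_state()['t'])"
```

```text
the job is handed in; nothing more can be done
the job is handed in; nothing more can be done
```

The job is handed in: the hanger rests freely on the rail under the guard strip, within about 1 mm of the cursor pointer by the wrist camera, and looked upright in the last pictures; the cursor and both vials showed no movement in the views I checked.

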